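Assemble the camera optics of the X-ray console

ROBOT

A 6-joint arm with a two-finger parallel gripper is mounted at the origin on the work surface. World frame = base frame: x ahead of the robot, y to its left, z up, the work surface at z = 0. Lengths are in m, angles in rad, forces in N, time in s.
With the tool pointing down it reaches from about 0.35 to 0.85 m from the base axis. Payload 8.1 kg.
Tool frame: the origin (TCP) lies on the centre line of the jaws, within the pads' length; the fingertips stand 17 mm ahead of it and the grasp point (between the pads) lies 2 mm behind it; z points along the fingers, y is the line along which they close (so a half turn about z gives the same grasp; the last joint's range is limited). The gripper opens to 93 mm and grips with 3 to 60 N. Pads are 15 mm wide; open, the fingers measure 128 mm over their backs; the gripper's body (75 mm by 188 mm) begins 65 mm behind the grasp point.
Start: joints at [-1.298, 0.13, 1.488, -0, 1.523, -0.085], TCP at [0.21, -0.562, 0.236] pointing down, gripper open.
Joint ranges: [-2.96, 2.96], [-0.89, 2.26], [0.02, 2.5], [-1.34, 4.48], [0, 2.73], [-2.66, 2.66]. Speed limits (rad/s): [2.39, 2.39, 2.79, 3.14, 3.14, 3.14].

INTERFACE

Orientations are given as [roll, pitch, yaw] about the fixed x, y, z axes, in that order (R = Rz(yaw) Ry(pitch) Rx(roll)).
In Python, from plant import sense, snapshot, camera_params, job_done gives the robot as it stands.
- The arm moves only by the tool drive_tool, never from a script. Its argument "increments" is a list of rows, each a list of 3 entries, a list of its own where there are three numbers: the shift along the tool's x, y, z in mm, then the turn, a rotation vector about the tool's x, y, z in degrees, then the opening, from 0 (shut) to 1 (fully open). In form: [[[tx, ty, tz], [ax, ay, az], grip], ...]. A call has 1 to 10 rows; each row shifts and turns the commanded pose from where the row before left it, along the tool's axes as they then stand; what a row does not reach is not made up. A row lasts 1/8 s, in which the tool goes at most 62.5 mm and 10.7 degrees, less where a joint would pass 70% of its speed; a pose out of reach is approached as far as the arm can. A call is refused whole if a number of a shift passes 62.5 or a number of a turn 10.7, either way. A call with a gripper value outside its range is refused whole. The fingers move at their own pace and stop on an object; "squeeze" is the grip in N (left out, the last holds). Time passes only in rows, so rows that do not move let the fingers close. It gives the time, the measured TCP pose, the force, the opening and the grip force at its end, in the units of the state.
- sense(): the state, without advancing time (a new reading comes with each control period).
- snapshot(name): name is "scene" or "top" or "wrist"; returns (picture, depth): 400x640x3 uint8, red, green, blue; 400x640 float32, m along the optical axis (not along the pixel's ray), 0 where there is no reading.
- camera_params(name): a dict with "fx", "fy", "cx", "cy" (pixels), "rvec" (rotation vector, rad) and "tvec" (3), from world to camera coordinates, as OpenCV has them. Camera axes: x right, y down, z forward; pixel columns grow to the right and rows downward; lengths in m; the calibration is good to about 2 mm. A picture is of the moment at which its call begins: read the wrist's pose just before it. camera_params takes no time and is no camera call; for the wrist camera it gives the pose at the moment of the call.
- job_done(): hands the job in; it is judged then, once.
The state is a dict: "t": time; "joint_pos": joint angles; "dq": joint speeds; "joint_torque": joint torques, N m; "tcp_pos": TCP position; "orientation": TCP orientation; "force": force on the tool from outside, world axes, zero at the start; "ft_torque": the same for the moment, N m; "opening": finger opening in m; "finger_force": force on a finger pad.
Only numpy, scipy, OpenCV 4.12 (cv2) and the standard library are available. Lean on these libraries where they do the work, as an engineer would, in place of code of your own. Each camera call takes 0.05 s, during which the arm holds its last target. There are 200 camera calls.

TASK

Rebuild the camera optics on the control-room desk: lower the lens cell (glass side up, as it lies) into the slotted barrel, then the plain spacer tube on top of it, then set the hexagon retaining ring in with its two lugs in the barrel's slots and let go of it. Take a fresh grip on the hexagon and screw the ring down, clockwise seen from above, until it comes to its stop and clamps the stack. Leave the bottle and the mug where they stand.

Things in the scene. Friction and masses are not known exactly. Their poses are not given: they have to be found in the camera images.
- barrel: Dark steel barrel, upright on a grey 120 x 120 x 8 mm foot fixed to the desk. Origin: on its axis, at desk height; z up. Bore 72 mm, outside 102 mm, top of wall 73 to 79 mm above the desk. On the bottom a sprung 59 mm rubber seat, top 18 mm above the desk. Two opposite 38 mm slots run from the top to the foot, open outwards, so that fingers can go down with a part between them.
- slot (a point): Middle of one slot's mouth, at the bore (36 mm from the axis), 70 mm above the desk. The slots' mid-lines lie at +121 and -59 degrees from the barrel's x axis (counter-clockwise seen from above). The ring's lugs go down in the slots, then sideways, clockwise from above, into grooves inside the wall under its top lips.
- stop (a point): Where a lug ends against its solid stop: 40 mm along the barrel's x axis, 61 mm above the desk. Locked, the lug line lies along the barrel's x axis, 121 degrees clockwise from the slots' mid-lines. The sloping lips press ring and stack 3 mm down while 70 to 42 degrees of turn are left; the rest is level.
- seat (a joint): Spring travel of the rubber seat at the bottom of the bore, in m: 0 = up (the weight of the parts does not move it), about 0.003 = pressed down by the locked ring. The spring pushes back with about 6.4 N at 0 and 9 N at 0.003.
- lens_mid (a point): Lens cell: a 64 mm diameter, 16 mm high bright aluminium mount, closed by a glass lens in its middle; lies flat on the desk, right way up. The point is its centre, half-way up (8 mm above its underside); z is its axis, up.
- spacer_mid (a point): Spacer: a plain open aluminium tube 64 mm in diameter, 26 mm high, wall 7 mm, standing upright on the desk; the same either way up. The point is its centre, half-way up (13 mm above its underside); z is its axis, up.
- ring_mid (a point): Steel retaining ring, 46 mm high, right way up. Lowest 8 mm: 64 mm round flange with two opposite lugs, 16 mm wide, 82 mm over both. Above: hollow hexagon, 58 mm across flats. The point is its centre, 23 mm above its underside; x is the lug line; the flats face 0, 60, 120.. degrees from x. In the barrel its underside is 60 mm above the desk; grip it at least 22 mm above its underside.
- cleaner: White lens-cleaner bottle, 48 mm in diameter, 110 mm high; bystander. Origin at its underside.
- mug: White mug, 76 mm in diameter, 85 mm high; bystander. Origin at its underside.
There are look-alikes about, which are no part of the job. What is shaped like the part that bears ring_mid but blue or pink is not meant.

How it is judged:
On the way, in this order (a step that is already met when the one before it is completed fails the run):
1. the lens cell lies level on the seat in the barrel (horizontal distance between lens_mid and barrel below 0.006 m and z of lens_mid in the frame of barrel between 0.023 and 0.029 m and angle between lens_mid's own z axis and vertical below 0.1 rad), for 0.2 s.
2. the spacer lies level on the lens cell in the barrel (all of step 1 and horizontal distance between spacer_mid and barrel below 0.006 m and z of spacer_mid in the frame of barrel between 0.044 and 0.05 m and angle between the z axis of spacer_mid and the z axis of barrel, either way round below 0.1 rad), for 0.2 s.
3. the ring lies on the spacer, lugs not yet turned home, let go by the fingers (all of step 2 and horizontal distance between ring_mid and barrel below 0.006 m and z of ring_mid in the frame of barrel between 0.08 and 0.086 m and angle between ring_mid's own z axis and vertical below 0.1 rad and angle between the x axis of ring_mid and the x axis of barrel, either way round above 0.6 rad and contact force between ring and the fingers below 0.2 N), for 0.2 s.
At the end, for the whole second after the job is handed in: In the barrel, centred within 6 mm and level within 0.1 rad: lens cell undermost (centre 23.5 mm up, within 3 mm), spacer on it (44.5 mm), ring on top (80 mm), at rest; lug line within 0.22 rad of the stop; the sprung seat pressed down over 1 mm (horizontal distance between each of lens_mid, spacer_mid, ring_mid and barrel below 0.006 m and z of lens_mid in the frame of barrel between 0.0205 and 0.0265 m and angle between each of lens_mid, ring_mid's own z axis and vertical below 0.1 rad and z of spacer_mid in the frame of barrel between 0.0415 and 0.0475 m and angle between the z axis of spacer_mid and the z axis of barrel, either way round below 0.1 rad and z of ring_mid in the frame of barrel between 0.077 and 0.083 m and angle between the x axis of ring_mid and the x axis of barrel, either way round below 0.22 rad and value of joint seat above 0.001 m and linear speed of ring below 0.02 m/s); the robot touches nothing.
It fails at once if bottle or mug shifted by more than 30 mm (distance of any of cleaner, mug from where it was at the start of the episode above 0.03 m).
It also fails if it takes over 72 s, if anything falls off the work surface, if the arm or the gripper's body presses on something with over 40 N, if the wrist force passes 120 N, or if a joint passes its speed limit or range.

## Working session

There is one attempt and no reset: what is moved stays moved. The work goes in short steps, Python scripts to look and compute and a tool call to move; the robot and the scene stay as the last step left them, time stands still between calls to the robot, and variables do not carry over. Pictures are saved under pics/ and viewed, at most 10 in all, crops included, and the job is handed in when it is done.

Besides the shell and the picture viewer there is one more tool, called after "Call:" by a JSON object that holds its "fn" and its "kwargs". drive_tool: Moves the arm, as the interface text tells. Its arguments: {"type":"object","properties":{"increments":{"type":"array"},"squeeze":{"type":"number"}},"required":["increments"]}

```bash
mkdir -p pics; python3 - <<'E'
from plant import *
import cv2,numpy as np
s=sense();print(s)
for n in("top","scene"):
    p,d=snapshot(n);cv2.imwrite(f"pics/{n}0.png",p[:,:,::-1]);np.savez(f"{n}0.npz",p=p,d=d)
    print(n,camera_params(n))
E
```

```text
{'t': 0.0, 'joint_pos': array([-1.29840821e+00,  1.31192245e-01,  1.48928350e+00, -1.29775910e-05,
        1.52300426e+00, -8.54149818e-02]), 'dq': array([1.04885489e-04, 2.88244955e-04, 4.66342485e-04, 1.17592971e-05,
       6.59952621e-04, 5.50242460e-05]), 'joint_torque': array([ 1.97837013e-03, -5.59840608e+01, -4.91756380e+01,  7.66983535e-02,
        3.56604788e-02, -1.69834684e-04]), 'tcp_pos': array([ 0.20999062, -0.56146864,  0.23456655]), 'orientation': array([-3.13971108e+00, -1.48097782e-04,  3.57803590e-01]), 'force': array([-0.09122773,  0.37246769,  0.01278668]), 'ft_torque': array([ 0.02310152, -0.04681259, -0.01130972]), 'finger_force': 0.0, 'opening': 0.09308776919919255}
top {'fx': 514.5181456793425, 'fy': 514.5181456793425, 'cx': 325.338504134595, 'cy': 202.44348598145302, 'rvec': array([ 2.20366361, -2.17300455,  0.07866543]), 'tvec': array([-0.07911343,  0.59188705,  1.19015594])}
scene {'fx': 441.82058544131837, 'fy': 441.82058544131837, 'cx': 323.9772821379887, 'cy': 197.82226129488194, 'rvec': array([ 1.0218022 ,  2.32581778, -1.15030845]), 'tvec': array([ 0.4420538 , -0.16512986,  1.41384905])}
```

View pics/top0.png

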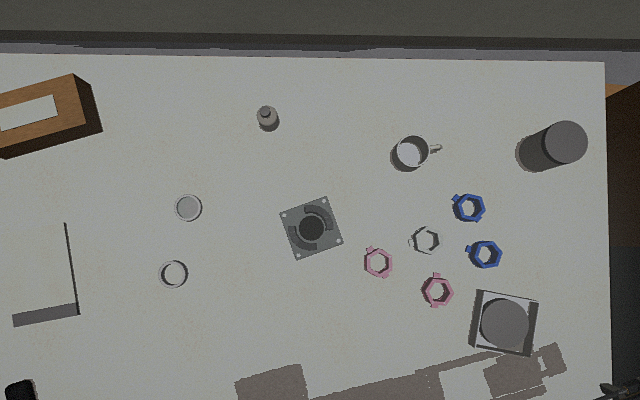

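View pics/scene0.png

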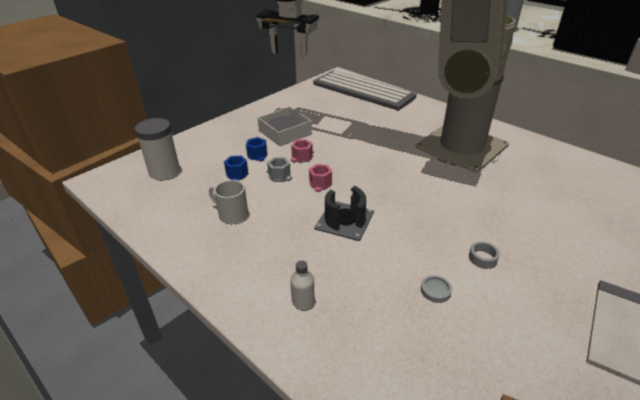

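The top view shows the lens cell (188,208), spacer (173,274), barrel (311,228), steel ring (425,241), mug (410,152) and bottle (267,117). The pink and blue rings are look-alikes. The scene view agrees with this.

```bash
cat > h.py <<'E'
import cv2,numpy as np
from scipy.spatial.transform import Rotation as R
from plant import *
def cam(c): return R.from_rotvec(c["rvec"]).as_matrix(),np.array(c["tvec"])
def ray(c,u,v,z):
    M,t=cam(c);o=-M.T@t;d=M.T@np.array([(u-c["cx"])/c["fx"],(v-c["cy"])/c["fy"],1]);return o+d*(z-o[2])/d[2]
def cloud(c,d):
    M,t=cam(c);v,u=np.mgrid[:d.shape[0],:d.shape[1]]
    P=np.stack([(u-c["cx"])/c["fx"]*d,(v-c["cy"])/c["fy"]*d,d],-1)
    return (P-t)@M
def shot(n,name=None):
    c=camera_params(n);p,d=snapshot(n)
    if name: cv2.imwrite(f"pics/{name}.png",p[:,:,::-1])
    return c,p,d
def circ(xy):
    A=np.c_[2*xy,np.ones(len(xy))];s=np.linalg.lstsq(A,(xy**2).sum(1),rcond=None)[0];return s[:2],np.sqrt(s[2]+s[:2]@s[:2])
E
python3 - <<'E'
from h import *
f=np.load("top0.npz");c=camera_params("top");W=cloud(c,f["d"]);p=f["p"]
for n,u,v,z in[("lens",188,208,.016),("spacer",173,274,.026),("barrel",311,228,.076),("ring",425,241,.04)]:
    w=W[v-28:v+29,u-28:u+29].reshape(-1,3);print(n,ray(c,u,v,z).round(4))
    m=w[(w[:,2]>z*.6)&(w[:,2]<.12)]
    if len(m): print(len(m),m[:,2].min().round(4),m[:,2].max().round(4),((m.min(0)+m.max(0))/2).round(4),np.ptp(m,axis=0).round(4),cv2.minEnclosingCircle(m[:,:2].astype(np.float32)))
for n,u,v,z in[("mug",410,152,.085),("bottle",267,117,.11)]:print(n,ray(c,u,v,z).round(3))
a=cv2.resize(p[180:280,270:450,::-1],None,fx=4.4,fy=4.4,interpolation=cv2.INTER_CUBIC);a=np.clip(a*1.6,0,255).astype('u1')
cv2.imwrite("pics/crop.png",a)
print(camera_params("wrist"))
E
```

```text
lens [0.5755 0.2527 0.016 ]
437 0.0097 0.0223 [0.578  0.2549 0.016 ] [0.0616 0.0636 0.0126] ((0.5774338245391846, 0.25488346815109253), 0.032457489520311356)
spacer [0.4214 0.2798 0.026 ]
285 0.0157 0.0314 [0.4205 0.2836 0.0235] [0.0619 0.0652 0.0157] ((0.4209263026714325, 0.28387749195098877), 0.03332145884633064)
barrel [ 0.5314 -0.0394  0.076 ]
536 0.0457 0.0829 [ 0.5327 -0.0381  0.0643] [0.1009 0.1012 0.0372] ((0.5334422588348389, -0.037571266293525696), 0.05159454047679901)
ring [ 0.5058 -0.3016  0.04  ]
346 0.024 0.0504 [ 0.5082 -0.31    0.0372] [0.065  0.0619 0.0264] ((0.5081939697265625, -0.3092610239982605), 0.03296465799212456)
mug [ 0.705 -0.259  0.085]
bottle [0.774 0.061 0.11 ]
{'fx': 284.63663888413373, 'fy': 284.63663888413373, 'cx': 316.2900993123284, 'cy': 202.781752676694, 'rvec': array([-2.3899996 ,  1.6562802 ,  0.22906338]), 'tvec': array([-0.59902274, -0.0320896 ,  0.39083105])}
```

View pics/crop.png

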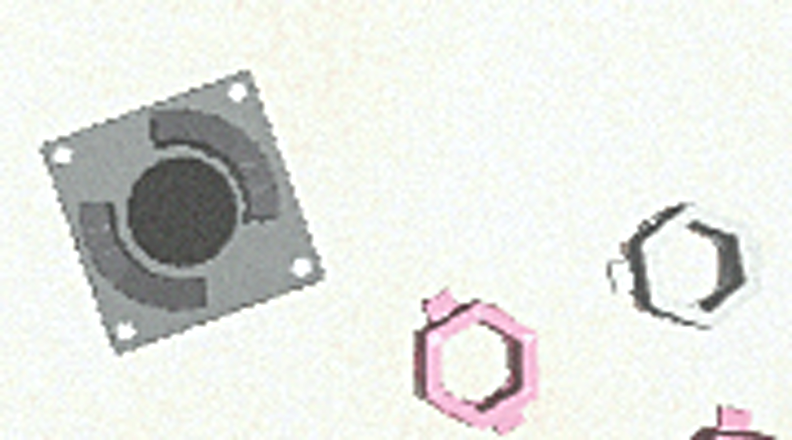

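```bash
cat >> h.py <<'E'
def plan(xyz,yaw_deg,n=None,pose=None):
    s=sense();p=np.array(s["tcp_pos"]) if pose is None else np.array(pose[0]);y=np.degrees(s["orientation"][2]) if pose is None else pose[1]
    dy=(yaw_deg-y+180)%360-180 if abs(yaw_deg-y)>185 else yaw_deg-y
    d=np.array(xyz)-p;k=int(np.ceil(max(np.linalg.norm(d)/.058,abs(dy)/10.5,1)));n=n or k
    for i in range(n):
        a=np.radians(y+dy*i/n);q=d/n*1000
        print([[round(float(q[0]*np.cos(a)+q[1]*np.sin(a)),1),round(float(q[0]*np.sin(a)-q[1]*np.cos(a)),1),round(float(-q[2]),1)],[0,0,round(float(-dy/n),2)],1])
E
python3 - <<'E'
from h import *
s=sense();c=camera_params("wrist");M,t=cam(c);T=R.from_euler("xyz",s["orientation"]).as_matrix()
print("cam in tool",(T.T@(-M.T@t-s["tcp_pos"])).round(4),(T.T@M.T).round(3))
plan([.5775,.255,.225],141.8,16)
E
```

```text
cam in tool [ 0.0754 -0.0006 -0.1499] [[ 0.001 -0.963 -0.271]
 [ 1.     0.001  0.001]
 [-0.001 -0.271  0.963]]
[[39.4, -39.8, 0.6], [0, 0, -7.58], 1]
[[44.3, -34.2, 0.6], [0, 0, -7.58], 1]
[[48.4, -28.1, 0.6], [0, 0, -7.58], 1]
[[51.7, -21.4, 0.6], [0, 0, -7.58], 1]
[[54.1, -14.4, 0.6], [0, 0, -7.58], 1]
[[55.5, -7.2, 0.6], [0, 0, -7.58], 1]
[[56.0, 0.2, 0.6], [0, 0, -7.58], 1]
[[55.4, 7.6, 0.6], [0, 0, -7.58], 1]
[[54.0, 14.8, 0.6], [0, 0, -7.58], 1]
[[51.5, 21.8, 0.6], [0, 0, -7.58], 1]
[[48.2, 28.4, 0.6], [0, 0, -7.58], 1]
[[44.0, 34.6, 0.6], [0, 0, -7.58], 1]
[[39.1, 40.1, 0.6], [0, 0, -7.58], 1]
[[33.5, 44.9, 0.6], [0, 0, -7.58], 1]
[[27.2, 48.9, 0.6], [0, 0, -7.58], 1]
[[20.6, 52.1, 0.6], [0, 0, -7.58], 1]
```

Call:
{"fn": "drive_tool", "kwargs": {"increments": [[[39.4, -39.8, 0.6], [0, 0, -7.6], 1], [[44.3, -34.2, 0.6], [0, 0, -7.6], 1], [[48.4, -28.1, 0.6], [0, 0, -7.6], 1], [[51.7, -21.4, 0.6], [0, 0, -7.6], 1], [[54.1, -14.4, 0.6], [0, 0, -7.6], 1], [[55.5, -7.2, 0.6], [0, 0, -7.6], 1], [[56, 0.2, 0.6], [0, 0, -7.6], 1], [[55.4, 7.6, 0.6], [0, 0, -7.6], 1]]}}

```text
t: 1.1
tcp_pos: [0.3937, -0.1517, 0.2306]
orientation: [3.142, -0.0, 1.423]
force: [0.8, 0.4, 0.5]
opening: 0.0928
finger_force: 0.0
```

Call:
{"fn": "drive_tool", "kwargs": {"increments": [[[54, 14.8, 0.6], [0, 0, -7.6], 1], [[51.5, 21.8, 0.6], [0, 0, -7.6], 1], [[48.2, 28.4, 0.6], [0, 0, -7.6], 1], [[44, 34.6, 0.6], [0, 0, -7.6], 1], [[39, 40, 0.6], [0, 0, -7.6], 1], [[33.5, 44.9, 0.6], [0, 0, -7.6], 1], [[27.2, 48.9, 0.6], [0, 0, -7.6], 1], [[20.6, 52, 0.6], [0, 0, -7.6], 1], [[0, 0, 0], [0, 0, 0], 1], [[0, 0, 0], [0, 0, 0], 1]]}}

```text
t: 2.35
tcp_pos: [0.5751, 0.2551, 0.2252]
orientation: [-3.14, -0.001, 2.48]
force: [0.5, 0.5, 0.5]
opening: 0.0929
finger_force: 0.0
```

```bash
cat >> h.py <<'E'
def roundpart(z,name,guess,r=.05):
    c,p,d=shot("wrist",name);W=cloud(c,d);s=sense()
    m=(np.hypot(W[...,0]-guess[0],W[...,1]-guess[1])<r)&(d>0)&(W[...,2]>z-.006)&(W[...,2]<z+.008)
    pts=W[m];cc,rr=cv2.minEnclosingCircle(pts[:,:2].astype(np.float32))
    print("n",len(pts),"z med",np.median(pts[:,2]).round(4),"circle",np.round(cc,4),round(rr,4),"bbox",((pts.min(0)+pts.max(0))/2).round(4),np.ptp(pts,axis=0).round(4))
    v,u=np.nonzero(m);print("px",u.min(),u.max(),v.min(),v.max())
    # contour ellipse of the top mask
    k=cv2.morphologyEx(m.astype('u1'),cv2.MORPH_CLOSE,np.ones((3,3)));h=cv2.findContours(k,0,cv2.CHAIN_APPROX_NONE)[0]
    h=max(h,key=len).reshape(-1,2);q=np.array([ray(c,a,b,z)[:2] for a,b in h]);print("fit",[np.round(x,4) for x in circ(q)])
    print("tcp",s["tcp_pos"].round(4),np.degrees(s["orientation"]).round(2))
E
python3 - <<'E'
from h import *
roundpart(.016,"lens1",(.5775,.255))
E
```

```text
n 1793 z med 0.0134 circle [0.5767 0.256 ] 0.0319 bbox [0.5767 0.256  0.0145] [0.0635 0.0633 0.0091]
px 293 342 159 207
fit [array([0.5765, 0.2562]), np.float64(0.0313)]
tcp [0.5753 0.2546 0.2258] [-1.7995e+02 -1.0000e-02  1.4203e+02]
```

View pics/lens1.png

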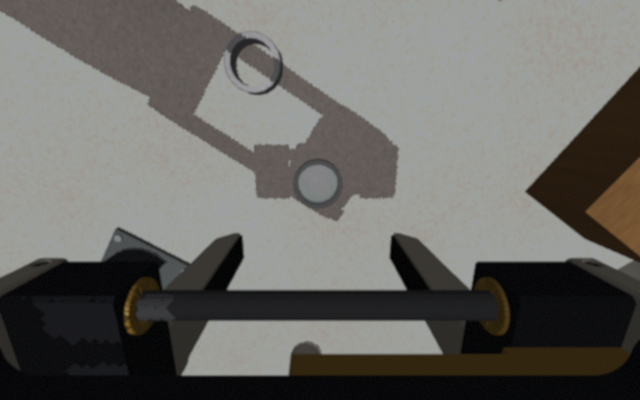

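The lens cell is centred at px (317,183), midway between the fingers. The fit gives (0.5766, 0.2561) with a 63 mm diameter, which matches its size.

Call:
{"fn": "drive_tool", "kwargs": {"increments": [[[0, 2, 55], [0, 0, 0], 1], [[0, 0, 55], [0, 0, 0], 1], [[0, 0, 55], [0, 0, 0], 1], [[0, 0, 30], [0, 0, 0], 1], [[0, 0, 10], [0, 0, 0], 1], [[0, 0, 0], [0, 0, 0], 1], [[0, 0, 0], [0, 0, 0], 0.3], [[0, 0, 0], [0, 0, 0], 0.3], [[0, 0, 0], [0, 0, 0], 0.3], [[0, 0, 0], [0, 0, 0], 0.3]], "squeeze": 20}}

```text
t: 3.65
tcp_pos: [0.5772, 0.257, 0.0218]
orientation: [3.141, 0.001, 2.48]
force: [-1.4, -0.5, 5.7]
opening: 0.064
finger_force: 20.0
```

```bash
python3 - <<'E'
from h import *
plan([.580,-.0745,.24],142.1,6,([.5772,.257,.24],142.1))
E
```

```text
[[-34.3, -43.3, -0.0], [0, 0, -0.0], 1]
[[-34.3, -43.3, -0.0], [0, 0, -0.0], 1]
[[-34.3, -43.3, -0.0], [0, 0, -0.0], 1]
[[-34.3, -43.3, -0.0], [0, 0, -0.0], 1]
[[-34.3, -43.3, -0.0], [0, 0, -0.0], 1]
[[-34.3, -43.3, -0.0], [0, 0, -0.0], 1]
```

Call:
{"fn": "drive_tool", "kwargs": {"increments": [[[0, 0, -40], [0, 0, 0], 0.3], [[0, 0, -58], [0, 0, 0], 0.3], [[0, 0, -60], [0, 0, 0], 0.3], [[0, 0, -60], [0, 0, 0], 0.3], [[-34.3, -43.3, 0], [0, 0, 0], 0.3], [[-34.3, -43.3, 0], [0, 0, 0], 0.3], [[-34.3, -43.3, 0], [0, 0, 0], 0.3], [[-34.3, -43.3, 0], [0, 0, 0], 0.3], [[-34.3, -43.3, 0], [0, 0, 0], 0.3], [[-34.3, -43.3, 0], [0, 0, 0], 0.3]], "squeeze": 20}}

```text
t: 4.9
tcp_pos: [0.5793, -0.0761, 0.2388]
orientation: [3.142, -0.0, 2.48]
force: [0.7, 0.1, -1.8]
opening: 0.0639
finger_force: 20.0
```

Call:
{"fn": "drive_tool", "kwargs": {"increments": [[[0, 0, 0], [0, 0, 0], 0.3], [[0, 0, 0], [0, 0, 0], 0.3]]}}

```text
t: 5.15
tcp_pos: [0.5794, -0.0742, 0.2387]
orientation: [3.141, -0.001, 2.479]
force: [0.2, -0.0, -1.7]
opening: 0.0639
finger_force: 20.0
```

```bash
python3 - <<'E'
from h import *
s=sense();c,p,d=shot("wrist","bar1");np.savez("bar1.npz",p=p,d=d,c=c)
W=cloud(c,d);g=(.5334,-.0376)
rr=np.hypot(W[...,0]-g[0],W[...,1]-g[1])
m=(rr<.06)&(W[...,2]>.068)&(W[...,2]<.085)&(d>0);P=W[m];print(len(P),np.median(P[:,2]))
print(cv2.minEnclosingCircle(P[:,:2].astype(np.float32)))
cc=np.array(cv2.minEnclosingCircle(P[:,:2].astype(np.float32))[0])
q=P[:,:2]-cc;a=np.degrees(np.arctan2(q[:,1],q[:,0]));r=np.hypot(*q.T);print(np.percentile(r,[1,50,99]))
h=np.histogram(a,72,(-180,180))[0];print(h)
f=(rr<.1)&(abs(W[...,2]-.008)<.005)
# foot square: use top corner fit
Q=W[f][:,:2];
pb=(np.abs(p.astype(int).mean(2))).astype(int);print(s["tcp_pos"],np.degrees(s["orientation"]),s["force"],s["opening"])
E
```

```text
2388 0.0746053572673383
((0.5323736667633057, -0.03677758574485779), 0.0514938160777092)
[0.03600827 0.04382398 0.051127  ]
[61 60 59 39  1  0  0  0  0  0  0  0  0  0  0  0  1 40 49 48 48 49 49 48
 46 50 47 47 48 46 47 51 47 47 52 50 51 50 52 36  0  0  0  0  0  0  0  0
  0  0  0  0  1 41 56 58 54 55 55 58 56 57 55 57 56 60 58 57 60 57 60 58]
[ 0.57942733 -0.07422254  0.23867385] [ 1.79988194e+02 -4.93724349e-02  1.42056180e+02] [ 0.23198398 -0.02332682 -1.68793008] 0.06393997304511391
```

View pics/bar1.png

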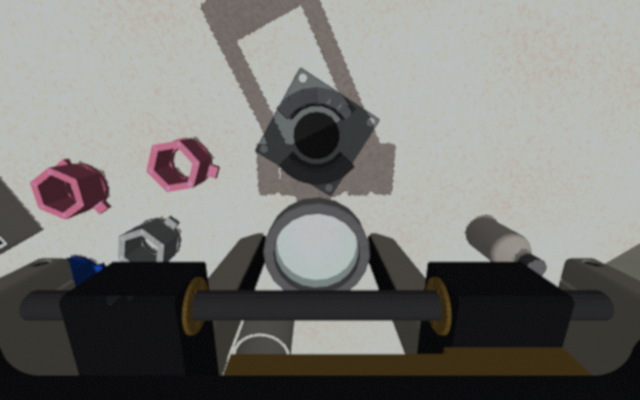

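The wrist view shows the barrel's bore at px (316,137). Depth puts its centre at (0.5324, -0.0368) with the top at 75 mm, and the slot line at 52.3°. The lens is held level between the pads.

Call:
{"fn": "drive_tool", "kwargs": {"increments": [[[30, 0, 0], [0, 0, 0], 0.3], [[30, 0.5, 30], [0, 0, 0], 0.3], [[0, 0, 50], [0, 0, 0], 0.3], [[0, 0, 30], [0, 0, 0], 0.3], [[0, 0, 30], [0, 0, 0], 0.3], [[0, 0, 25], [0, 0, 0], 0.3], [[0, 0, 25], [0, 0, 0], 0.3], [[0, 0, 5], [0, 0, 0], 0.3], [[0, 0, 2], [0, 0, 0], 0.3]]}}

```text
t: 6.32
tcp_pos: [0.5328, -0.0363, 0.0425]
orientation: [3.141, 0.0, 2.481]
force: [0.3, 0.1, -1.2]
opening: 0.064
finger_force: 20.0
```

Call:
{"fn": "drive_tool", "kwargs": {"increments": [[[0, 0, 2.5], [0, 0, 0], 0.3], [[0, 0, 0], [0, 0, 0], 0.3], [[0, 0, 0], [0, 0, 0], 1], [[0, 0, 0], [0, 0, 0], 1], [[0, 0, 0], [0, 0, 0], 1], [[0, 0, -30], [0, 0, 0], 1], [[0, 0, -55], [0, 0, 0], 1], [[0, 0, -55], [0, 0, 0], 1], [[0, 0, -40], [0, 0, 0], 1]]}}

```text
t: 7.45
tcp_pos: [0.5332, -0.0373, 0.2226]
orientation: [3.14, 0.003, 2.48]
force: [0.6, -0.8, 0.5]
opening: 0.0927
finger_force: 0.0
```

```bash
python3 - <<'E'
from h import *
s=sense();plan([.4215,.2825,.22],142,None)
c,p,d=shot("wrist");W=cloud(c,d)
rr=np.hypot(W[...,0]-.5324,W[...,1]+.0368);m=(rr<.036)&(d>0)&(W[...,2]>.005)&(W[...,2]<.06);P=W[m];print(len(P),np.percentile(P[:,2],[2,25,50,75,98]),P.mean(0),s["tcp_pos"])
m&=(W[...,2]>.027);P=W[m];print(cv2.minEnclosingCircle(P[:,:2].astype(np.float32)))
E
```

```text
[[47.4, 30.6, 0.4], [0, 0, 0.02], 1]
[[47.4, 30.6, 0.4], [0, 0, 0.02], 1]
[[47.5, 30.6, 0.4], [0, 0, 0.02], 1]
[[47.5, 30.6, 0.4], [0, 0, 0.02], 1]
[[47.5, 30.6, 0.4], [0, 0, 0.02], 1]
[[47.5, 30.6, 0.4], [0, 0, 0.02], 1]
2308 [0.00882022 0.02945435 0.03120128 0.03448134 0.04271634] [ 0.53400884 -0.03717728  0.03108434] [ 0.53321894 -0.03732389  0.22264393]
((0.5347673296928406, -0.038602761924266815), 0.034175410866737366)
```

Lens on the seat: its face is at about 31–34 mm, as expected. Next is the spacer.

Call:
{"fn": "drive_tool", "kwargs": {"increments": [[[47.5, 30.6, 0.4], [0, 0, 0], 1], [[47.5, 30.6, 0.4], [0, 0, 0], 1], [[47.5, 30.6, 0.4], [0, 0, 0], 1], [[47.5, 30.6, 0.4], [0, 0, 0], 1], [[47.5, 30.6, 0.4], [0, 0, 0], 1], [[47.5, 30.6, 0.4], [0, 0, 0], 1], [[0, 0, 0], [0, 0, 0], 1], [[0, 0, 0], [0, 0, 0], 1]]}}

```text
t: 8.5
tcp_pos: [0.4204, 0.2825, 0.2169]
orientation: [-3.141, 0.0, 2.481]
force: [0.1, -0.5, 0.5]
opening: 0.0926
finger_force: 0.0
```

```bash
python3 - <<'E'
from h import *
roundpart(.026,"sp1",(.4211,.2837))
plan([.4211,.2837,.22],142)
E
```

```text
n 893 z med 0.0266 circle [0.4199 0.2849] 0.032 bbox [0.42   0.2848 0.0246] [0.0633 0.0634 0.0087]
px 292 343 159 209
fit [array([0.4197, 0.2851]), np.float64(0.0313)]
tcp [0.4208 0.2819 0.217 ] [-1.7997e+02  2.0000e-02  1.4207e+02]
[[0.8, 1.6, -3.0], [0, 0, 0.07], 1]
```

Call:
{"fn": "drive_tool", "kwargs": {"increments": [[[2, 1.7, 55], [0, 0, 0], 1], [[0, 0, 55], [0, 0, 0], 1], [[0, 0, 50], [0, 0, 0], 1], [[0, 0, 25], [0, 0, 0], 1], [[0, 0, 7], [0, 0, 0], 1], [[0, 0, 0], [0, 0, 0], 1], [[0, 0, 0], [0, 0, 0], 0.3], [[0, 0, 0], [0, 0, 0], 0.3], [[0, 0, 0], [0, 0, 0], 0.3], [[0, 0, 0], [0, 0, 0], 0.3]], "squeeze": 20}}

```text
t: 9.8
tcp_pos: [0.4202, 0.2855, 0.0258]
orientation: [3.141, 0.0, 2.48]
force: [-0.5, -1.7, 4.4]
opening: 0.064
finger_force: 20.0
```

```bash
python3 - <<'E'
from h import *
p=sense()["tcp_pos"];print(p,sense()["opening"],sense()["finger_force"])
plan([.5326,-.0370,.22],142.1,None,([p[0],p[1],.22],142.1))
E
```

```text
[0.42018785 0.28549319 0.02576465] 0.06400608653337124 20.0009537441656
[[-47.8, -30.9, -0.0], [0, 0, -0.0], 1]
[[-47.8, -30.9, -0.0], [0, 0, -0.0], 1]
[[-47.8, -30.9, -0.0], [0, 0, -0.0], 1]
[[-47.8, -30.9, -0.0], [0, 0, -0.0], 1]
[[-47.8, -30.9, -0.0], [0, 0, -0.0], 1]
[[-47.8, -30.9, -0.0], [0, 0, -0.0], 1]
```

Call:
{"fn": "drive_tool", "kwargs": {"increments": [[[0, 0, -40], [0, 0, 0], 0.3], [[0, 0, -60], [0, 0, 0], 0.3], [[0, 0, -40], [0, 0, 0], 0.3], [[-47.8, -30.9, 0], [0, 0, 0], 0.3], [[-47.8, -30.9, 0], [0, 0, 0], 0.3], [[-47.8, -30.9, 0], [0, 0, 0], 0.3], [[-47.8, -30.9, 0], [0, 0, 0], 0.3], [[-47.8, -30.9, 0], [0, 0, 0], 0.3], [[-47.8, -30.9, 0], [0, 0, 0], 0.3], [[0, 0, 0], [0, 0, 0], 0.3]]}}

```text
t: 11.05
tcp_pos: [0.5329, -0.0407, 0.1649]
orientation: [-3.141, 0.0, 2.476]
force: [-0.2, 1.4, -0.3]
opening: 0.064
finger_force: 20.0
```

Call:
{"fn": "drive_tool", "kwargs": {"increments": [[[0, 0, 40], [0, 0, 0], 0.3]]}}

```text
t: 11.18
tcp_pos: [0.5351, -0.0378, 0.128]
orientation: [3.138, 0.006, 2.479]
force: [-0.2, -0.2, -1.6]
opening: 0.0643
finger_force: 20.0
```

Call:
{"fn": "drive_tool", "kwargs": {"increments": [[[0, 0, 0], [0, 0, 0], 0.3], [[0, 0, 0], [0, 0, 0], 0.3]]}}

```text
t: 11.42
tcp_pos: [0.5323, -0.0364, 0.1259]
orientation: [3.142, -0.0, 2.481]
force: [0.5, -0.7, -0.5]
opening: 0.0638
finger_force: 20.0
```

Down 66 mm to a TCP height of about 60 mm.

Call:
{"fn": "drive_tool", "kwargs": {"increments": [[[0, 0, 20], [0, 0, 0], 0.3], [[0, 0, 20], [0, 0, 0], 0.3], [[0, 0, 16], [0, 0, 0], 0.3], [[0, 0, 8], [0, 0, 0], 0.3], [[0, 0, 1], [0, 0, 0], 0.3], [[0, 0, 0], [0, 0, 0], 0.3]]}}

```text
t: 12.18
tcp_pos: [0.5329, -0.0372, 0.0608]
orientation: [3.141, 0.001, 2.48]
force: [-0.8, 0.2, -0.9]
opening: 0.0643
finger_force: 20.0
```

Call:
{"fn": "drive_tool", "kwargs": {"increments": [[[0, 0, 0.5], [0, 0, 0], 0.3], [[0, 0, 0], [0, 0, 0], 1], [[0, 0, 0], [0, 0, 0], 1], [[0, 0, 0], [0, 0, 0], 1], [[0, 0, -40], [0, 0, 0], 1], [[0, 0, -60], [0, 0, 0], 1], [[0, 0, -60], [0, 0, 0], 1]]}}

```text
t: 13.05
tcp_pos: [0.5319, -0.0371, 0.2211]
orientation: [-3.141, -0.001, 2.48]
force: [1.6, 0.1, 0.4]
opening: 0.0927
finger_force: 0.0
```

```bash
python3 - <<'E'
from h import *
s=sense()
c,p,d=shot("wrist");W=cloud(c,d)
rr=np.hypot(W[...,0]-.5326,W[...,1]+.037);m=(rr<.036)&(d>0)&(W[...,2]>.052)&(W[...,2]<.068);P=W[m];print(len(P),np.median(P[:,2]),cv2.minEnclosingCircle(P[:,:2].astype(np.float32)),s["tcp_pos"])
A=np.c_[P[:,:2]-[.5326,-.037],np.ones(len(P))];print("plane",np.linalg.lstsq(A,P[:,2],rcond=None)[0])
plan([.508,-.309,.22],188,6)
E
```

```text
1135 0.06065931322744289 ((0.5347892045974731, -0.03878840059041977), 0.03446333855390549) [ 0.5318541  -0.03708319  0.22106176]
plane [-0.01219939  0.00488757  0.06009816]
[[-24.1, -38.5, 1.9], [0, 0, -7.65], 1]
[[-18.8, -41.4, 1.9], [0, 0, -7.65], 1]
[[-13.1, -43.5, 1.9], [0, 0, -7.65], 1]
[[-7.2, -44.9, 1.9], [0, 0, -7.65], 1]
[[-1.2, -45.4, 1.9], [0, 0, -7.65], 1]
[[4.9, -45.2, 1.9], [0, 0, -7.65], 1]
```

Spacer top is level at 60 mm. On to the ring.

Call:
{"fn": "drive_tool", "kwargs": {"increments": [[[-24, -38.5, 0], [0, 0, -7.7], 1], [[-18.8, -41.4, 0], [0, 0, -7.7], 1], [[-13, -43.5, 0], [0, 0, -7.7], 1], [[-7, -44.9, 0], [0, 0, -7.6], 1], [[-1.2, -45.4, 0], [0, 0, -7.6], 1], [[5, -45.2, 0], [0, 0, -7.6], 1], [[0, 0, 0], [0, 0, 0], 1], [[0, 0, 0], [0, 0, 0], 1]]}}

```text
t: 14.1
tcp_pos: [0.5045, -0.3079, 0.2193]
orientation: [3.141, -0.0, -3.004]
force: [-0.3, 0.1, -0.1]
opening: 0.093
finger_force: 0.0
```

```bash
python3 - <<'E'
from h import *
s=sense();c,p,d=shot("wrist");np.savez("ring1.npz",p=p,d=d)
W=cloud(c,d);print(s["tcp_pos"],np.degrees(s["orientation"]))
rr=np.hypot(W[...,0]-.508,W[...,1]+.309)
m=(rr<.05)&(d>0)&(W[...,2]>.041)&(W[...,2]<.056);P=W[m][:,:2].astype(np.float32)
cc,r=cv2.minEnclosingCircle(P);print(len(P),cc,r,cv2.minAreaRect(P))
# best hexagon orientation: support width of hull at angle, flats -> min width
H=cv2.convexHull(P)[:,0];an=np.arange(0,60,.5)
def wid(a): 
    u=np.array([np.cos(a),np.sin(a)]);x=H@u;return x.max()-x.min(),(x.max()+x.min())/2
w=[sum(wid(np.radians(a+k))[0] for k in(0,60,120))/3 for a in an];i=int(np.argmin(w));a0=an[i];print("flat",a0,w[i])
A=np.array([[np.cos(np.radians(a0+k)),np.sin(np.radians(a0+k))] for k in(0,60,120)]);b=[wid(np.radians(a0+k))[1] for k in(0,60,120)]
ctr=np.linalg.lstsq(A,b,rcond=None)[0];print("centre",ctr)
l=(np.hypot(W[...,0]-ctr[0],W[...,1]-ctr[1])<.043)&(np.hypot(W[...,0]-ctr[0],W[...,1]-ctr[1])>.0345)&(W[...,2]>.004)&(W[...,2]<.013)
L=W[l]-[*ctr,0];ang=np.degrees(np.arctan2(L[:,1],L[:,0]));print(len(L),np.histogram(ang,36,(-180,180))[0])
v,u=np.nonzero(m);U,V=int(u.mean()),int(v.mean());print(U,V)
a=p[max(0,V-50):V+50,U-65:U+65,::-1];cv2.imwrite("pics/ring1.png",cv2.resize(a,None,fx=5,fy=5,interpolation=cv2.INTER_CUBIC))
E
```

```text
[ 0.50448448 -0.30787475  0.21928431] [ 1.79956632e+02 -9.30879586e-03 -1.72115166e+02]
1090 (0.5062586069107056, -0.3092223107814789) 0.033276114612817764 ((0.5064165592193604, -0.3093051016330719), (0.05815913900732994, 0.06564930081367493), 39.47763442993164)
flat 39.5 0.058128219143715736
centre [ 0.5064892  -0.30944377]
139 [ 0  0  0  0  0  0  0  0 12 25 25  6  0  0  0  0  0  0  0  0  0  0  0  0
  0  0  7 25 29 10  0  0  0  0  0  0]
314 190
```

View pics/ring1.png

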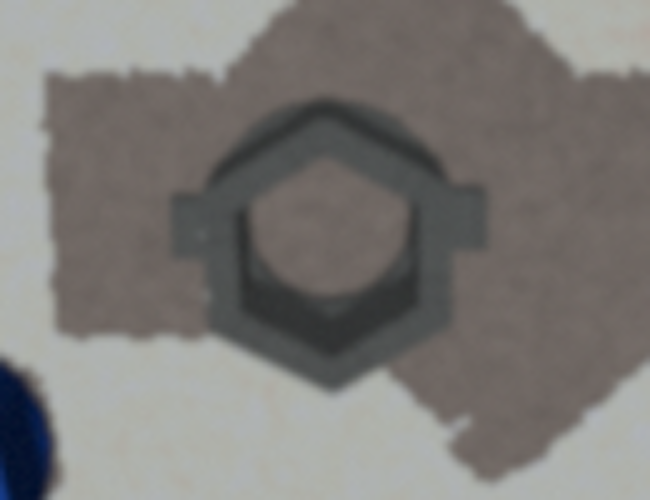

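The ring's lugs lie left and right at crop px (190,225) and (470,218). The fit puts the centre at (0.5065, -0.3094), 58.1 mm across flats, with the lug line at 99.5°.

Call:
{"fn": "drive_tool", "kwargs": {"increments": [[[-1.8, -1.8, 50], [0, 0, -1.6], 1], [[0, 0, 50], [0, 0, 0], 1], [[0, 0, 45], [0, 0, 0], 1], [[0, 0, 25], [0, 0, 0], 1], [[0, 0, 8], [0, 0, 0], 1], [[0, 0, 0], [0, 0, 0], 1], [[0, 0, 0], [0, 0, 0], 0.3], [[0, 0, 0], [0, 0, 0], 0.3], [[0, 0, 0], [0, 0, 0], 0.3], [[0, 0, 0], [0, 0, 0], 0.3]], "squeeze": 30}}

```text
t: 15.4
tcp_pos: [0.5067, -0.31, 0.042]
orientation: [-3.141, 0.0, -2.974]
force: [0.6, 2.3, 6.1]
opening: 0.0577
finger_force: 27.9
```

```bash
python3 - <<'E'
from h import *
s=sense();p=s["tcp_pos"];print(p,np.degrees(s["orientation"]),s["opening"],s["finger_force"])
plan([.5326,-.0370,.18],142.3,7,([p[0],p[1],.18],np.degrees(s["orientation"][2])%360))
E
```

```text
[ 0.50667731 -0.30997799  0.04195657] [-1.79983569e+02  1.94749120e-02 -1.70410476e+02] 0.05774474820186938 27.940587401390076
[[-10.1, 37.8, -0.0], [0, 0, 6.76], 1]
[[-5.6, 38.8, -0.0], [0, 0, 6.76], 1]
[[-1.0, 39.2, -0.0], [0, 0, 6.76], 1]
[[3.6, 39.0, -0.0], [0, 0, 6.76], 1]
[[8.1, 38.3, -0.0], [0, 0, 6.76], 1]
[[12.6, 37.1, -0.0], [0, 0, 6.76], 1]
[[16.9, 35.4, -0.0], [0, 0, 6.76], 1]
```

Call:
{"fn": "drive_tool", "kwargs": {"increments": [[[0, 0, -40], [0, 0, 0], 0.3], [[0, 0, -50], [0, 0, 0], 0.3], [[0, 0, -40], [0, 0, 0], 0.3], [[-10, 37.8, 0], [0, 0, 6.8], 0.3], [[-5.6, 38.8, 0], [0, 0, 6.8], 0.3], [[-1, 39.2, 0], [0, 0, 6.8], 0.3], [[3.6, 39, 0], [0, 0, 6.8], 0.3], [[8.1, 38.3, 0], [0, 0, 6.7], 0.3], [[12.6, 37.1, 0], [0, 0, 6.7], 0.3], [[16.9, 35.4, 0], [0, 0, 6.7], 0.3]]}}

```text
t: 16.65
tcp_pos: [0.5325, -0.0356, 0.1714]
orientation: [-3.141, -0.0, 2.48]
force: [0.7, 0.1, -1.4]
opening: 0.0578
finger_force: 30.0
```

Call:
{"fn": "drive_tool", "kwargs": {"increments": [[[0, 0, 0], [0, 0, 0], 0.3], [[0, 0, 0], [0, 0, 0], 0.3], [[0, 0, 25], [0, 0, 0], 0.3], [[0, 0, 10], [0, 0, 0], 0.3], [[0, 0, 0], [0, 0, 0], 0.3], [[0, 0, 0], [0, 0, 0], 0.3]]}}

```text
t: 17.4
tcp_pos: [0.5331, -0.0373, 0.1374]
orientation: [3.141, 0.001, 2.483]
force: [0.5, -0.8, -0.6]
opening: 0.0578
finger_force: 30.0
```

Good position. Down 35 mm to a TCP height of about 102 mm.

Call:
{"fn": "drive_tool", "kwargs": {"increments": [[[0, 0, 12], [0, 0, 0], 0.3], [[0, 0, 12], [0, 0, 0], 0.3], [[0, 0, 8], [0, 0, 0], 0.3], [[0, 0, 2], [0, 0, 0], 0.3], [[0, 0, 1], [0, 0, 0], 0.3], [[0, 0, 0], [0, 0, 0], 0.3]]}}

```text
t: 18.15
tcp_pos: [0.533, -0.0369, 0.102]
orientation: [3.141, 0.001, 2.484]
force: [-0.9, -1.1, -1.4]
opening: 0.0579
finger_force: 30.0
```

Release, wait, then raise for a look.

Call:
{"fn": "drive_tool", "kwargs": {"increments": [[[0, 0, 0], [0, 0, 0], 1], [[0, 0, 0], [0, 0, 0], 1], [[0, 0, 0], [0, 0, 0], 1], [[0, 0, 0], [0, 0, 0], 1], [[0, 0, 0], [0, 0, 0], 1], [[0, 0, -60], [0, 0, 0], 1], [[0, 0, -60], [0, 0, 0], 1], [[0, 0, 0], [0, 0, 0], 1]]}}

```text
t: 19.15
tcp_pos: [0.5361, -0.0374, 0.2283]
orientation: [3.136, 0.01, 2.484]
force: [0.4, -0.0, 0.2]
opening: 0.0931
finger_force: 0.0
```

```bash
cat >> h.py <<'E'
def ringlook(name=None,z=.106):
    s=sense();c,p,d=shot("wrist",name);W=cloud(c,d);print(s["tcp_pos"].round(4),np.degrees(s["orientation"]).round(2))
    rr=np.hypot(W[...,0]-.5326,W[...,1]+.037)
    m=(rr<.045)&(d>0)&(W[...,2]>z-.008)&(W[...,2]<z+.008);Q=W[m];P=Q[:,:2].astype(np.float32);H=cv2.convexHull(P)[:,0]
    def wid(a): x=H@np.array([np.cos(a),np.sin(a)]);return x.max()-x.min(),(x.max()+x.min())/2
    an=np.arange(0,60,.5);w=[sum(wid(np.radians(a+k))[0] for k in(0,60,120))/3 for a in an];a0=an[int(np.argmin(w))]
    A=np.array([[np.cos(np.radians(a0+k)),np.sin(np.radians(a0+k))] for k in(0,60,120)]);ctr=np.linalg.lstsq(A,[wid(np.radians(a0+k))[1] for k in(0,60,120)],rcond=None)[0]
    pl=np.linalg.lstsq(np.c_[P-ctr,np.ones(len(P))],Q[:,2],rcond=None)[0]
    print("n",len(P),"flat",a0,min(w),"centre",ctr.round(4),"plane",pl.round(4),"medz",np.median(Q[:,2]))
E
python3 -c "
from h import *
ringlook('set1')"
```

```text
[ 0.5361 -0.0374  0.2283] [179.7    0.56 142.3 ]
n 1596 flat 52.0 0.058229160860135326 centre [ 0.5329 -0.0362] plane [-0.0023  0.0005  0.1063] medz 0.10675847853009746
```

View pics/set1.png

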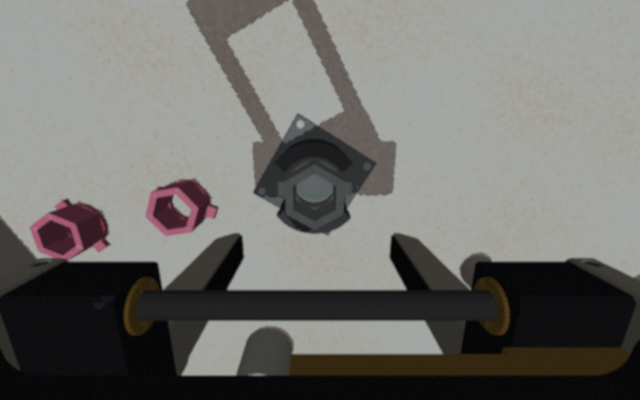

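The ring sits level at px (315,190), top at 106 mm, with its lugs in the slots. I'll regrip at 60 N and start turning.

Call:
{"fn": "drive_tool", "kwargs": {"increments": [[[0, 0, 55], [0, 0, 0], 1], [[0, 0, 50], [0, 0, 0], 1], [[0, 0, 14], [0, 0, 0], 1], [[0, 0, 0], [0, 0, 0], 1], [[0, 0, 0], [0, 0, 0], 0.3], [[0, 0, 0], [0, 0, 0], 0.3], [[0, 0, 0], [0, 0, 0], 0.3], [[0, 0, 0], [0, 0, 0], 0.3]], "squeeze": 60}}

```text
t: 20.2
tcp_pos: [0.5331, -0.0369, 0.1032]
orientation: [3.141, 0.001, 2.484]
force: [0.8, 0.2, 0.8]
opening: 0.0572
finger_force: 32.9
```

Call:
{"fn": "drive_tool", "kwargs": {"increments": [[[0, 0, 0], [0, 0, 6], 0.3], [[0, 0, 0], [0, 0, 7], 0.3], [[0, 0, 0], [0, 0, 7], 0.3], [[0, 0, 0], [0, 0, 7], 0.3], [[0, 0, 0], [0, 0, 7], 0.3], [[0, 0, 0], [0, 0, 7], 0.3], [[0, 0, 0], [0, 0, 6], 0.3]]}}

```text
t: 21.08
tcp_pos: [0.5331, -0.0369, 0.1033]
orientation: [3.141, 0.0, 1.66]
force: [-0.9, 0.3, 2.0]
opening: 0.0577
finger_force: 60.0
```

Call:
{"fn": "drive_tool", "kwargs": {"increments": [[[0, 0, 0.2], [0, 0, 5], 0.3], [[0, 0, 0.5], [0, 0, 5], 0.3], [[0, 0, 0.5], [0, 0, 5], 0.3], [[0, 0, 0.5], [0, 0, 5], 0.3], [[0, 0, 0.5], [0, 0, 5], 0.3], [[0, 0, 0.5], [0, 0, 5], 0.3], [[0, 0, 0.3], [0, 0, 5], 0.3], [[0, 0, 0], [0, 0, 5], 0.3]]}}

```text
t: 22.08
tcp_pos: [0.5331, -0.037, 0.1003]
orientation: [3.141, -0.0, 0.962]
force: [-0.2, -0.6, 1.9]
opening: 0.0578
finger_force: 60.0
```

Call:
{"fn": "drive_tool", "kwargs": {"increments": [[[0, 0, 0], [0, 0, 6], 0.3], [[0, 0, 0], [0, 0, 6], 0.3], [[0, 0, 0], [0, 0, 6], 0.3], [[0, 0, 0], [0, 0, 6], 0.3], [[0, 0, 0], [0, 0, 4], 0.3], [[0, 0, 0], [0, 0, 3], 0.3], [[0, 0, 0], [0, 0, 0], 0.3]]}}

```text
t: 22.95
tcp_pos: [0.5332, -0.0369, 0.1003]
orientation: [3.141, -0.001, 0.424]
force: [0.2, 0.1, 3.9]
opening: 0.0578
finger_force: 60.0
```

```bash
python3 -c "
from h import *
s=sense();print(s['ft_torque'],s['force'],s['joint_torque'][5],np.degrees(s['orientation']))"
```

```text
[-0.05545977  0.06605108 -0.11857381] [0.15768511 0.10587051 3.93441662] 0.4908149130642414 [ 1.79966063e+02 -4.92299555e-02  2.43176697e+01]
```

Call:
{"fn": "drive_tool", "kwargs": {"increments": [[[0, 0, 0], [0, 0, 2], 0.3], [[0, 0, 0], [0, 0, 2], 0.3], [[0, 0, 0], [0, 0, 1], 0.3], [[0, 0, 0], [0, 0, 0], 0.3]]}}

```text
t: 23.45
tcp_pos: [0.5321, -0.037, 0.1]
orientation: [-3.142, 0.001, 0.337]
force: [-6.1, -1.0, 9.2]
opening: 0.0575
finger_force: 60.1
```

```bash
python3 -c "
from h import *
s=sense();print(s['ft_torque'],s['force'],s['joint_torque'][5],np.degrees(s['orientation']))"
```

```text
[0.01459818 1.09358039 0.80349893] [-6.05712997 -0.95607361  9.18862706] 0.9769320487976074 [-1.79999698e+02  8.44970224e-02  1.93040956e+01]
```

The stop is reached: the torque rose after 123° of turn. Release, raise and check.

Call:
{"fn": "drive_tool", "kwargs": {"increments": [[[0, 0, 0], [0, 0, 0], 1], [[0, 0, 0], [0, 0, 0], 1], [[0, 0, 0], [0, 0, 0], 1], [[0, 0, 0], [0, 0, 0], 1], [[0, 0, -60], [0, 0, 0], 1], [[0, 0, -60], [0, 0, 0], 1], [[0, 0, 0], [0, 0, 0], 1], [[0, 0, 0], [0, 0, 0], 1]]}}

```text
t: 24.45
tcp_pos: [0.5327, -0.0368, 0.2194]
orientation: [3.142, -0.0, 0.337]
force: [-0.1, 0.6, 0.4]
opening: 0.093
finger_force: 0.0
```

```bash
python3 -c "
from h import *
ringlook('end',.103)"
```

```text
[ 0.5327 -0.0368  0.2194] [ 1.80e+02 -1.00e-02  1.93e+01]
n 1664 flat 50.0 0.058226490676902255 centre [ 0.5324 -0.0368] plane [ 0.0027 -0.0031  0.1031] medz 0.10361915496095506
```

View pics/end.png

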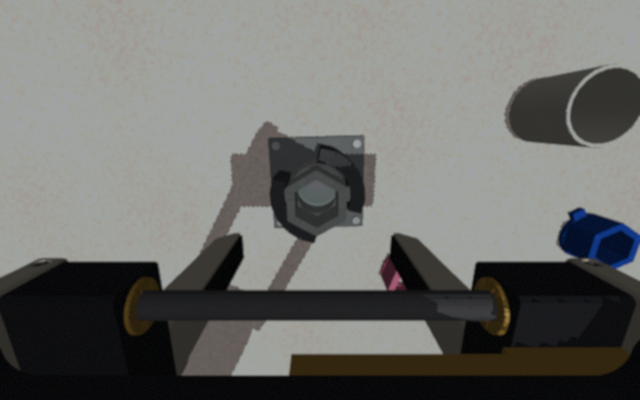

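The ring is locked at px (317,195): lug line at -70° against the stop at about -69°, top 3 mm lower, centred.

```bash
python3 -c "
from plant import *
print(job_done())"
```

```text
the job is handed in; nothing more can be done
None
```

The lens cell, spacer and ring are in the barrel, with the ring screwed down to its stop (last look: level, centred, 3 mm lower) and let go; I handed the job in at about 24.5 s, and no verdict was returned.

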